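Stir the bead sample, then hold the moisture analyser's hood open

ROBOT

A 6-joint arm with a two-finger parallel gripper is mounted at the origin on the work surface. World frame = base frame: x ahead of the robot, y to its left, z up, the work surface at z = 0. Lengths are in m, angles in rad, forces in N, time in s.
With the tool pointing down it reaches from about 0.2 to 0.875 m from the base axis. Payload 3.4 kg.
Tool frame: the origin (TCP) lies between the finger pads; the fingertips stand 25 mm ahead of it and the grasp point (between the pads) lies 6 mm ahead of it (r.nose_length is the z of the fingertips in the tool frame, in m); z points along the fingers, x is the direction in which the jaws open and shut, and the axes are right-handed (so a half turn about z gives the same grasp; the last joint's range is limited). The gripper opens to 94 mm and grips with 3 to 60 N. Pads are 16 mm wide; open, the fingers measure 119 mm over their backs; the gripper's body (75 mm by 177 mm) begins 78 mm behind the grasp point.
Start: joints at [1.078, 0.276, 1.505, -0, 1.361, -0.121], TCP at [0.209, 0.536, 0.23] pointing down, gripper open.
Joint ranges: [-2.89, 2.89], [-0.75, 2.08], [0.22, 2.7], [-1.18, 4.32], [0.11, 2.71], [-2.7, 2.7]. Speed limits (rad/s): [2.57, 2.57, 3.14, 3.14, 3.14, 3.14].

INTERFACE

Orientations are given as a unit quaternion [w, x, y, z].
In Python, from plant import r, gripper_to, inverse_kinematics, vision, models, telemetry gives the robot as it stands. Calls block until the motion is done:
- r.move_to(position, orientation): joint-space move of the TCP to a pose.
- r.move_l(position, rot=None, vel=0.15, guard=None): straight line of the TCP; rot=None keeps the orientation; vel is the mean speed in m/s. With guard (N) it stops when the force on the tool has changed by that much, and returns True; else False.
- r.movej(angles): joint-space move.
- gripper_to(opening, f_grip=None): finger opening in m; f_grip is the grip in N (None keeps the last); returns when the fingers have stopped.
- r.hold(seconds).
- inverse_kinematics(position, orientation): joint angles nearest the present ones, or None.
- vision.snapshot(name): name is "scene" or "top" or "wrist"; returns the picture (384x512x3 uint8, red, green, blue); there is no depth.
- vision.get_calibration(name): a dict with "fx", "fy", "cx", "cy" (pixels), "position" and "orientation" of the camera in the world. Camera axes: x right, y down, z forward; pixel columns grow to the right and rows downward; lengths in m; the calibration is good to about 2 mm. A picture is of the moment at which its call begins: read the wrist's pose just before it. get_calibration takes no time and is no camera call; for the wrist camera it gives the pose at the moment of the call.
A pose or a line that the arm cannot do raises r.PlanningError and nothing moves.
- r.sign_off(): hands the job in, once; it reports no verdict.
Trained networks look in the newest picture that a camera, given by its name, has taken for a name from the list of things; names that differ only in an ending like _2 or _b are one class to them, and where a whole thing is asked for, a point or a joint stands for the part that bears it (a point fixed in the world has none). Each returns a list of dicts, best first, with "score" (0 to 1); they miss things now and then, are a little off and sometimes report something else, mostly with a low value. They report only what shows in the picture. A call takes as long as a camera call. They do not tell look-alikes from the thing itself.
- models.boxes_of(thing, camera): "at" ([x, y, z] in m, in world coordinates, good to about 4 mm: the middle of the surface that is visible of it).
- models.regions_of(thing, camera): "pixels" (384x512 bool, what is visible of it).
- models.mark_of(thing, camera): "at" ([x, y, z] in m, in world coordinates, good to about 4 mm: a listed point, or the origin of a listed thing).
Readings, each from a call of its own:
- telemetry.current_t(): time.
- telemetry.current_joints(): joint angles.
- telemetry.current_dq(): joint speeds.
- telemetry.current_joint_efforts(): joint torques, N m.
- telemetry.current_ee_pos(): TCP position.
- telemetry.current_tool_rot(): TCP orientation.
- telemetry.current_wrist_force(): force on the tool from outside, world axes, zero at the start.
- telemetry.current_torque(): the same for the moment, N m.
- telemetry.current_opening(): finger opening in m.
Only numpy, scipy, OpenCV 4.12 (cv2) and the standard library are available. Lean on these libraries where they do the work, as an engineer would, in place of code of your own. Each camera call takes 0.05 s, during which the arm holds its last target.

TASK

Mix the bead sample for the moisture check: take the blue-sleeved stirring rod from its rack, stir the ceramic beads down at the bottom of the glass beaker with a couple of wide turns right round, then let go of the rod and leave it standing in the beaker with all the beads. After that raise the grey hood of the moisture analyser and hold it open at 50 degrees, so that I can load the pan without losing the chamber's heat; the hood drops shut by itself, so do not let it fall, and finish while you are still holding it there. Leave the jar, the bottle and the small pot as they are.

Things in the scene. Friction and masses are not known exactly. Their poses are not given: they have to be found in the camera images.
- analyser: Moisture analyser, fixed: white housing 330 mm deep (x), 210 wide (y), level deck 85 mm high at the back 225 mm, a control panel sloping down to 48 mm at the front (-x) edge. Origin: centre of its underside; own -x is the front, which faces the robot within about 17 degrees. A steel sample pan lies on the deck under the hood.
- hood (a joint): Hinge of the analyser's grey heating hood, rad: 0 shut, grows as the front is raised, stop at 1.22 (50 degrees = 0.873). It starts shut. The hood weighs 0.55 to 0.9 kg, swings freely and falls shut from any angle when let go. Shut, it is a hollow box 200 mm deep from the hinge to its front wall, 190 wide, its top 156 mm above the table (its front top edge is bevelled).
- hood_hinge (a point): Middle of the hinge axis (which runs along the analyser's y): 145 mm behind (+x) the analyser's origin and 86 mm above the table. The point turns with the hood.
- hood_bar (a point): Middle of the hood's black handle bar, a round bar 12 mm thick and 120 mm long along the analyser's y, 42 mm in front of the hood's front wall (36 mm free gap behind the bar). Shut, it lies 242 mm in front of (-x) and 45 mm above the hinge axis, so 131 mm above the table; at 50 degrees it is 121 mm in front of and 214 mm above the axis. The bar may turn between the fingers while the hood swings. The point turns with the hood.
- rack: Black rack block, fixed, 70 (x) x 150 (y) x 55 mm high, origin at the centre of its underside. The stirring rod stands upright in a blind hole, 11.5 mm wide and 45 deep, 45 mm from the middle towards own -y. Two steel viscometer spindles, 94 mm high over the table, are fixed in it at own y +12 and +50 mm.
- rod_grip (a point): On the axis of the stirring rod, 165 mm above its foot, in the blue sleeve. Rod: steel, 10 mm thick, 200 mm long, round foot; the top 60 mm wear the blue sleeve, 14 mm thick. 0.09 to 0.13 kg, loose; at the start upright with its foot 10 mm above the table. z axis: along the rod, up to the sleeve.
- rod_tip (a point): The foot end of the stirring rod (lowest point, on its axis).
- rod: The stirring rod; its origin is the same point as rod_tip.
- beaker: Clear glass beaker, loose, heavy-walled, 0.42 kg, 94 mm outside diameter, 125 mm high, wall 4 mm, bottom 5 mm thick; origin at the centre of its underside, z up its axis. It starts at any yaw. Beaker and rack may stand in either order on the robot's left. A rod left in it leans safely on the rim.
- jar: Bystander: white jar with a yellow cap, 68 mm wide, 75 high, loose; origin at its underside.
- bottle: Bystander: amber bottle with a black cap, 54 mm wide, 125 high, loose; origin at its underside.
- pot: Bystander: small clear pot with a red cap and paper label, 50 mm wide, 60 high, loose; origin at its underside.
- bead0_center (a point): Centre of a loose blue ceramic bead, 16 mm, 13 g, one of nine lying in one layer on the beaker's inner floor; glazed and slippery (friction about 0.2), they roll aside when pushed.
- bead1_center (a point): Centre of a loose white ceramic bead, 16 mm, 13 g, one of nine lying in one layer on the beaker's inner floor; glazed and slippery (friction about 0.2), they roll aside when pushed.
- bead2_center (a point): Centre of a loose blue ceramic bead, 16 mm, 13 g, one of nine lying in one layer on the beaker's inner floor; glazed and slippery (friction about 0.2), they roll aside when pushed.
- bead3_center (a point): Centre of a loose white ceramic bead, 16 mm, 13 g, one of nine lying in one layer on the beaker's inner floor; glazed and slippery (friction about 0.2), they roll aside when pushed.
- bead4_center (a point): Centre of a loose blue ceramic bead, 16 mm, 13 g, one of nine lying in one layer on the beaker's inner floor; glazed and slippery (friction about 0.2), they roll aside when pushed.
- bead5_center (a point): Centre of a loose white ceramic bead, 16 mm, 13 g, one of nine lying in one layer on the beaker's inner floor; glazed and slippery (friction about 0.2), they roll aside when pushed.
- bead6_center (a point): Centre of a loose blue ceramic bead, 16 mm, 13 g, one of nine lying in one layer on the beaker's inner floor; glazed and slippery (friction about 0.2), they roll aside when pushed.
- bead7_center (a point): Centre of a loose white ceramic bead, 16 mm, 13 g, one of nine lying in one layer on the beaker's inner floor; glazed and slippery (friction about 0.2), they roll aside when pushed.
- bead8_center (a point): Centre of a loose blue ceramic bead, 16 mm, 13 g, one of nine lying in one layer on the beaker's inner floor; glazed and slippery (friction about 0.2), they roll aside when pushed.
There are look-alikes about, which are no part of the job. Leave any purple look-alike of the beaker alone.

How it is judged:
By the outcome, as a careful person would: the job done as asked, in the order asked, and still so for the second after the job is handed in, while the arm keeps its last pose, push and grip.
It also fails if it takes over 69 s, if anything falls off the work surface, if the arm or the gripper's body presses on something with over 40 N, if the wrist force passes 120 N, or if a joint passes its speed limit or range.

## Working session

There is one attempt and no reset: what is moved stays moved. The work goes in short steps, each a Python script; the robot and the scene stay as the last script left them, time stands still between calls to the robot, and variables do not carry over. Pictures are saved under pics/ and viewed, and the job is handed in when it is done.

```bash
ls; mkdir -p pics; python3 - <<'E'
from plant import r, gripper_to, inverse_kinematics, vision, models, telemetry
import cv2, numpy as np
print(telemetry.current_t())
for n in ["scene","top","wrist"]:
    im=vision.snapshot(n); cv2.imwrite(f"pics/a_{n}.png",im[:,:,::-1])
    c=vision.get_calibration(n); print(n,c)
    for t in ["analyser","hood","hood_hinge","hood_bar","rack","rod_grip","rod_tip","beaker","jar","bottle","pot"]:
        print(t,[(np.round(d["at"],3).tolist(),round(d["score"],2)) for d in models.mark_of(t,n)][:4])
print(telemetry.current_t(), r.nose_length)
E
```

```text
pics
0.0
scene {'fx': 353.1936436617878, 'fy': 353.1936436617878, 'cx': 256.93003792194514, 'cy': 194.06700655276435, 'position': array([0.98161136, 0.76241416, 0.76726402]), 'orientation': array([-0.11771387,  0.25319073,  0.87150272, -0.40313881])}
analyser [([0.582, -0.25, 0.004], 0.69)]Traceback (most recent call last):
  File "<stdin>", line 8, in <module>
ValueError: it knows: analyser, bead0_center, bead1_center, bead2_center, bead3_center, bead4_center, bead5_center, bead6_center, bead7_center, bead8_center, beaker, bottle, hood_bar, hood_hinge, jar, pot, rack,
```

```bash
python3 - <<'E'
from plant import r, gripper_to, inverse_kinematics, vision, models, telemetry
import cv2, numpy as np
for n in ["scene","top","wrist"]:
    im=vision.snapshot(n); cv2.imwrite(f"pics/b_{n}.png",im[:,:,::-1])
    c=vision.get_calibration(n); print(n,c if n!="scene" else '')
    for t in ["analyser","hood_hinge","hood_bar","rack","rod_grip","rod_tip","beaker","jar","bottle","pot"]:
        try: print(t,[(np.round(d["at"],3).tolist(),round(d["score"],2)) for d in models.mark_of(t,n)][:4])
        except Exception as e: print(t,e)
print(telemetry.current_t(), r.nose_length)
E
```

```text
scene 
analyser [([0.578, -0.252, 0.001], 0.6)]
hood_hinge [([0.722, -0.27, 0.087], 0.6), ([0.524, 0.367, 0.002], 0.6)]
hood_bar [([0.483, -0.243, 0.132], 0.63)]
rack [([0.507, 0.154, 0.007], 0.65)]
rod_grip [([0.49, 0.107, 0.178], 0.49), ([0.525, 0.366, 0.001], 0.19)]
rod_tip [([0.398, 0.053, -0.002], 0.34)]
beaker [([0.511, 0.517, -0.004], 0.92), ([0.362, 0.37, 0.001], 0.77), ([0.522, 0.367, -0.0], 0.64)]
jar [([0.687, 0.296, -0.001], 0.88)]
bottle [([0.761, 0.11, -0.002], 0.62)]
pot [([0.396, 0.052, -0.001], 0.62)]
top {'fx': 447.11904988438226, 'fy': 447.11904988438226, 'cx': 254.53744313303844, 'cy': 191.02823460255297, 'position': array([0.43382679, 0.12050262, 1.450265  ]), 'orientation': array([ 0.03977644, -0.70427317,  0.70811528, -0.03146239])}
analyser [([0.577, -0.249, 0.001], 0.57)]
hood_hinge [([0.485, 0.106, 0.012], 0.32)]
hood_bar [([0.488, -0.238, 0.132], 0.68)]
rack [([0.502, 0.149, -0.002], 0.7)]
rod_grip [([0.489, 0.11, 0.17], 0.52)]
rod_tip [([0.491, 0.106, 0.012], 0.57)]
beaker [([0.522, 0.363, -0.0], 0.95), ([0.506, 0.516, -0.0], 0.78), ([0.363, 0.37, 0.001], 0.68), ([0.553, 0.375, 0.016], 0.66)]
jar [([0.691, 0.299, -0.004], 0.93)]
bottle [([0.759, 0.117, 0.001], 0.61)]
pot [([0.505, 0.149, -0.001], 0.65), ([0.488, 0.109, 0.011], 0.55), ([0.4, 0.047, 0.0], 0.52)]
wrist {'fx': 264.9402535144645, 'fy': 264.9402535144645, 'cx': 254.30445963636785, 'cy': 187.97626147202786, 'position': array([0.14190335, 0.56134368, 0.38425707]), 'orientation': array([0.10348623, 0.81914244, 0.55978284, 0.07028109])}
analyser []
hood_hinge []
hood_bar []
rack []
rod_grip []
rod_tip []
beaker [([0.511, 0.521, 0.001], 0.89), ([0.354, 0.373, -0.002], 0.65)]
jar []
bottle []
pot []
1.75 0.025
```

View pics/b_scene.png

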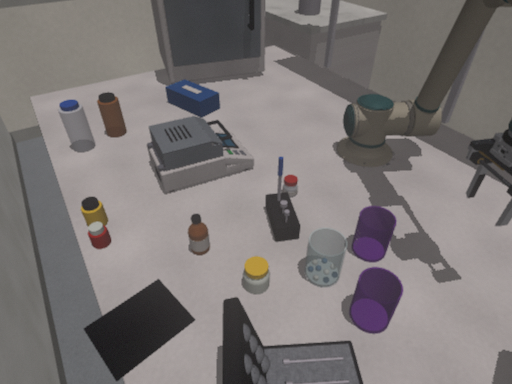

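View pics/b_top.png

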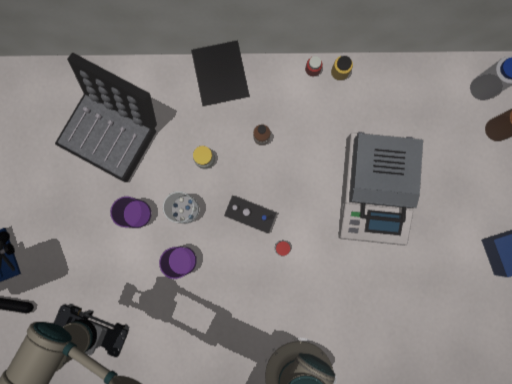

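View pics/b_wrist.png

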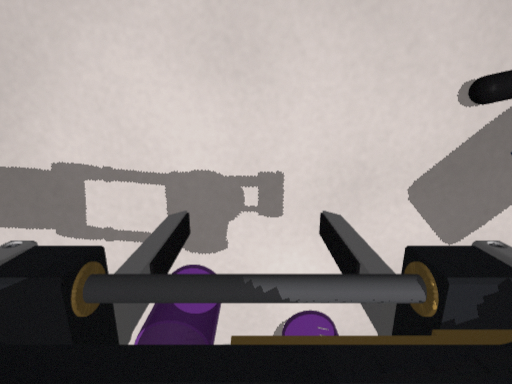

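```bash
python3 - <<'E'
from plant import r, gripper_to, inverse_kinematics, vision, models, telemetry
import cv2, numpy as np
for n in ["scene","top"]:
    im=vision.snapshot(n)
    for t in ["rack","rod_grip","beaker","hood_bar","hood_hinge","analyser"]:
        L=models.mark_of(t,n)
        print(n,t,[(np.round(d["at"],4).tolist(),round(d["score"],2)) for d in L][:3])
    if n=="top":
        for t in ["hood_bar","rod_grip"]:
            for d in models.regions_of(t,n)[:2]:
                ys,xs=np.nonzero(d["pixels"]); print(t,d["score"],len(xs),xs.min(),xs.max(),ys.min(),ys.max())
    big=im[:,:,::-1]
    if n=="scene": cr=big[130:290,220:420]
    else: cr=big[120:290,150:310]
    cv2.imwrite(f"pics/c_{n}.png",cv2.resize(cr,None,fx=3.5,fy=3.5,interpolation=cv2.INTER_CUBIC))
    if n=="top": cv2.imwrite("pics/c_an.png",cv2.resize(big[120:255,330:440],None,fx=4,fy=4,interpolation=cv2.INTER_CUBIC))
print(telemetry.current_t())
E
```

```text
scene rack [([0.5069, 0.1508, 0.0057], 0.93)]
scene rod_grip [([0.4869, 0.1033, 0.1739], 0.46)]
scene beaker [([0.5115, 0.5195, -0.0045], 0.88), ([0.5233, 0.3647, 0.0005], 0.77), ([0.3602, 0.3707, -0.0007], 0.57)]
scene hood_bar [([0.4841, -0.243, 0.1289], 0.69)]
scene hood_hinge [([0.7223, -0.2669, 0.0853], 0.76)]
scene analyser [([0.5797, -0.2501, 0.0015], 0.73)]
top rack [([0.5031, 0.1478, -0.0006], 0.82), ([0.4848, 0.1068, 0.013], 0.54)]
top rod_grip [([0.4887, 0.1088, 0.1719], 0.37)]
top beaker [([0.5255, 0.3607, 0.0025], 0.98), ([0.3619, 0.373, 0.0005], 0.93), ([0.5094, 0.5161, 0.0002], 0.87)]
top hood_bar [([0.4875, -0.2411, 0.1321], 0.91)]
top hood_hinge []
top analyser [([0.5774, -0.2522, -0.0005], 0.86)]
hood_bar 0.89 4906 349 422 134 221
2.55
```

View pics/c_scene.png

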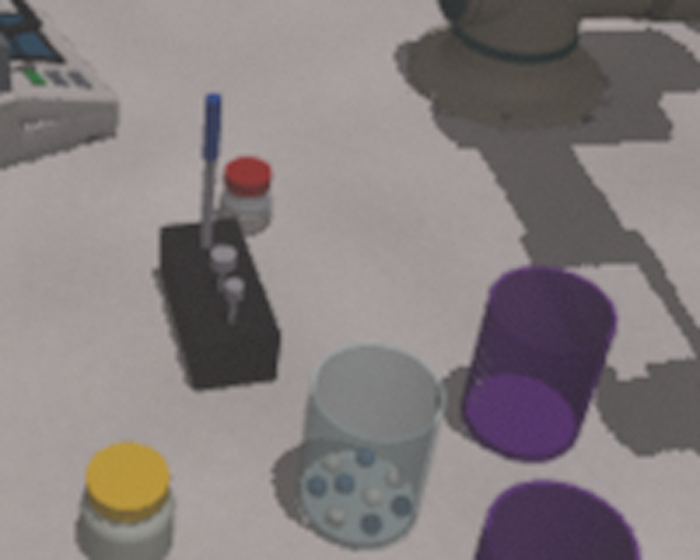

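View pics/c_top.png

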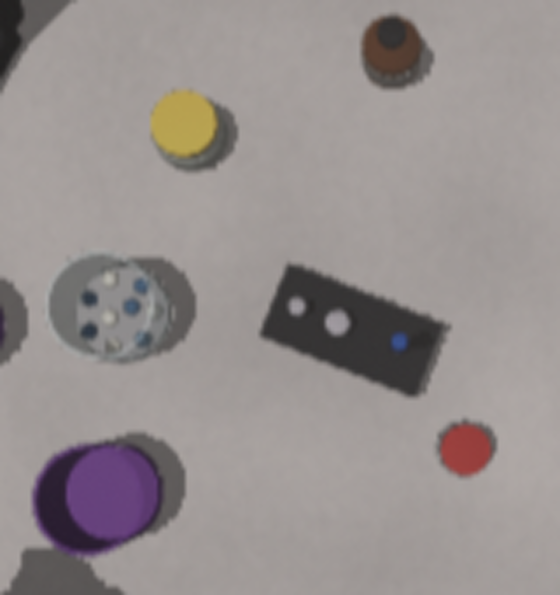

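View pics/c_an.png

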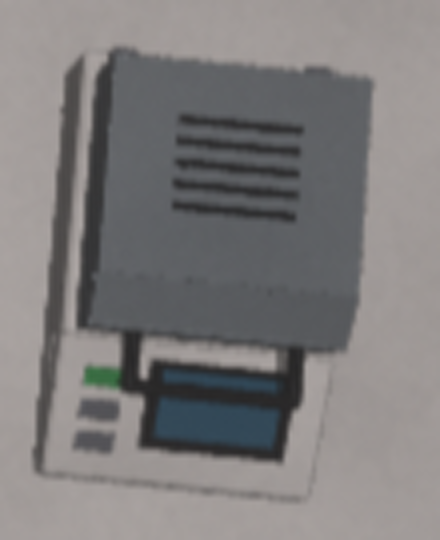

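```bash
cat > h.py <<'E'
from plant import r, gripper_to, inverse_kinematics, vision, models, telemetry
import cv2, numpy as np
from scipy.spatial.transform import Rotation as Rn
def cal(n):
    c=vision.get_calibration(n); R=Rn.from_quat(np.roll(c["orientation"],-1)).as_matrix()
    return c,R,np.array(c["position"])
def onz(n,u,v,z,cc=None):
    c,R,p=cc or cal(n); d=R@np.array([(u-c["cx"])/c["fx"],(v-c["cy"])/c["fy"],1]); return p+d*(z-p[2])/d[2]
def proj(n,P,cc=None):
    c,R,p=cc or cal(n); q=R.T@(np.array(P)-p); return np.array([c["fx"]*q[0]/q[2]+c["cx"],c["fy"]*q[1]/q[2]+c["cy"]])
def ray(n,u,v,cc=None):
    c,R,p=cc or cal(n); d=R@np.array([(u-c["cx"])/c["fx"],(v-c["cy"])/c["fy"],1]); return p,d/np.linalg.norm(d)
def tri(rays):
    A=np.zeros((3,3));b=np.zeros(3)
    for p,d in rays:
        M=np.eye(3)-np.outer(d,d);A+=M;b+=M@p
    X=np.linalg.solve(A,b); return X,[np.linalg.norm((np.eye(3)-np.outer(d,d))@(X-p)) for p,d in rays]
def quat(R): q=Rn.from_matrix(R).as_quat(); return np.array([q[3],q[0],q[1],q[2]])
def down(yaw):
    """tool pointing down, jaw axis x at yaw"""
    x=np.array([np.cos(yaw),np.sin(yaw),0]);z=np.array([0,0,-1.]);return np.column_stack([x,np.cross(z,x),z])
E
python3 - <<'E'
from h import *
a=onz("top",362.5,216.2,.131);b=onz("top",403.7,220,.131);print(a,b,(a+b)/2,np.degrees(np.arctan2(a[1]-b[1],a[0]-b[0]))-90)
# hood rear corners / front edge
a2=onz("top",330+118/4,120+55/4,.156);b2=onz("top",330+372/4,120+80/4,.156);print(np.degrees(np.arctan2(a2[1]-b2[1],a2[0]-b2[0]))-90)
a2=onz("top",330+42/4,120+470/4,.05);b2=onz("top",330+305/4,120+498/4,.05);print(a2,b2,np.degrees(np.arctan2(a2[1]-b2[1],a2[0]-b2[0]))-90)
for t in ["scene","top"]: pass
# rod top
s=(220+213/3.5,130+97/3.5); t=(150+399/3.5,120+341/3.5)
print(tri([ray("scene",*s),ray("top",*t)]), onz("top",*t,.21))
print("beaker proj",proj("top",[.5235,.364,.005]),proj("top",[.5235,.364,.125]),proj("scene",[.5235,.364,.005]),proj("scene",[.5235,.364,.125]))
R0=Rn.from_quat(np.roll(telemetry.current_tool_rot(),-1)).as_matrix();print(R0)
for yaw in np.radians([-20,0,70,90,160]):
    for P in ([.488,.107,.182],[.523,.364,.2],[.485,-.24,.137],[.6,-.26,.31]):
        q=inverse_kinematics(np.array(P),quat(down(yaw))); print(round(np.degrees(yaw)),P,None if q is None else np.round(q,2))
print(telemetry.current_t())
E
```

```text
[ 0.4909803  -0.18141368  0.131     ] [ 0.47918877 -0.30166072  0.131     ] [ 0.48508454 -0.2415372   0.131     ] -5.600567267601832
-6.188040153128725
[ 0.42870225 -0.12984467  0.05      ] [ 0.40616037 -0.33254928  0.05      ] -6.345534944655483
(array([0.48604616, 0.10868057, 0.20630571]), [np.float64(0.0003508107130938411), np.float64(0.0003508107130938475)]) [0.48561754 0.10893407 0.21      ]
beaker proj [184.66398425 208.80033926] [177.90863315 206.33832647] [321.85324    271.15779057] [327.77160049 240.53213369]
[[ 3.63336267e-01  9.31658069e-01  8.06480993e-06]
 [ 9.31658066e-01 -3.63336267e-01  7.54265991e-05]
 [ 7.32020376e-05 -1.98915738e-05 -9.99999997e-01]]
-20 [0.488, 0.107, 0.182] [ 0.08  0.2   1.74 -0.    1.21  0.43]
-20 [0.523, 0.364, 0.2] [ 0.5   0.39  1.41 -0.    1.34  0.85]
-20 [0.485, -0.24, 0.137] [-0.59  0.3   1.72 -0.    1.12 -0.24]
-20 [0.6, -0.26, 0.31] [-0.52  0.37  1.17 -0.    1.6  -0.17]
0 [0.488, 0.107, 0.182] [ 0.08  0.2   1.74 -0.    1.21  0.08]
0 [0.523, 0.364, 0.2] [ 0.5   0.39  1.41 -0.    1.34  0.5 ]
0 [0.485, -0.24, 0.137] [-0.59  0.3   1.72 -0.    1.12 -0.59]
0 [0.6, -0.26, 0.31] [-0.52  0.37  1.17 -0.    1.6  -0.52]
70 [0.488, 0.107, 0.182] [ 0.08  0.2   1.74 -0.    1.21 -1.15]
70 [0.523, 0.364, 0.2] [ 0.5   0.39  1.41 -0.    1.34 -0.72]
70 [0.485, -0.24, 0.137] [-0.59  0.3   1.72 -0.    1.12 -1.81]
70 [0.6, -0.26, 0.31] [-0.52  0.37  1.17 -0.    1.6  -1.74]
90 [0.488, 0.107, 0.182] [ 0.08  0.2   1.74 -0.    1.21 -1.49]
90 [0.523, 0.364, 0.2] [ 0.5   0.39  1.41 -0.    1.34 -1.07]
90 [0.485, -0.24, 0.137] [-0.59  0.3   1.72 -0.    1.12 -2.16]
90 [0.6, -0.26, 0.31] [-0.52  0.37  1.17 -0.    1.6  -2.09]
160 [0.488, 0.107, 0.182] None
160 [0.523, 0.364, 0.2] [ 0.5   0.39  1.41 -0.    1.34 -2.29]
160 [0.485, -0.24, 0.137] None
160 [0.6, -0.26, 0.31] None
2.55
```

```bash
python3 - <<'E'
from h import *
q=quat(down(0.0))
r.move_to(np.array([.487,.108,.27]),q); print(telemetry.current_t())
gripper_to(0.05,50)
cc=cal("wrist"); im=vision.snapshot("wrist"); cv2.imwrite("pics/d_w.png",im[:,:,::-1])
for t in ["rod_grip","beaker","rack"]:
    print(t,[(np.round(d["at"],4).tolist(),round(d["score"],2)) for d in models.mark_of(t,"wrist")][:3])
print(cc[0]["position"],proj("wrist",[.487,.108,.21],cc),telemetry.current_t(),telemetry.current_ee_pos())
for s in (1,-1):
    th=np.radians(24)*s
    Rl=Rn.from_euler('x',th).as_matrix()@down(0.); print(s,Rl[:,2],inverse_kinematics(np.array([.523,.364+.05*(-s),.185]),quat(Rl)))
E
```

```text
4.4083
rod_grip [([0.4848, 0.1084, 0.1738], 0.7)]
beaker []
rack [([0.5073, 0.1566, 0.0011], 0.6), ([0.7625, 0.1123, 0.0011], 0.56)]
[0.4869928  0.17934724 0.42376967] [254.43185905 206.67702074] 5.4333 [0.48700481 0.10796119 0.2699838 ]
1 [ 0.          0.40673664 -0.91354546] [ 0.1794488   0.29117468  1.68409595  0.45828332  1.13045087 -0.01123853]
-1 [ 0.         -0.40673664 -0.91354546] [ 0.73138397  0.61090028  1.13752697 -0.30933783  1.6769587   0.74263755]
```

View pics/d_w.png

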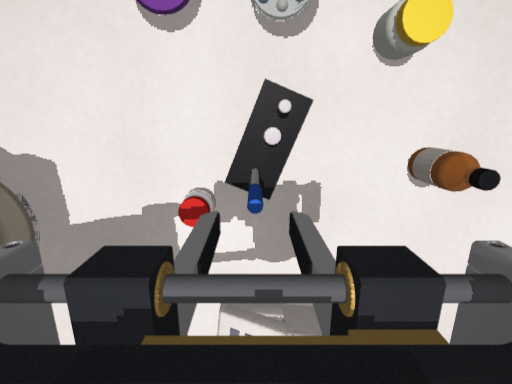

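```bash
python3 - <<'E'
from h import *
r.move_l(np.array([.487,.108,.192]),vel=.1)
gripper_to(0.005,50)
print(telemetry.current_opening(),telemetry.current_wrist_force())
r.move_l(np.array([.487,.108,.25]),vel=.1)
r.move_l(np.array([.487,.108,.335]),vel=.2)
cv2.imwrite("pics/e_s.png",vision.snapshot("scene")[:,:,::-1])
r.move_l(np.array([.5,.28,.335]),vel=.2)
cc=cal("wrist"); im=vision.snapshot("wrist"); cv2.imwrite("pics/e_w.png",im[:,:,::-1])
for t in ["beaker","rod_tip"]:
    print(t,[(np.round(d["at"],4).tolist(),round(d["score"],2)) for d in models.mark_of(t,"wrist")][:3])
for d in models.regions_of("beaker","wrist")[:3]:
    ys,xs=np.nonzero(d["pixels"]); print(d["score"],len(xs),xs.min(),xs.max(),ys.min(),ys.max())
print(proj("wrist",[.5235,.364,.125],cc),proj("wrist",[.5235,.364,.0],cc))
np.savez("cw.npz",R=cc[1],p=cc[2]);print(cc[0],telemetry.current_t())
E
```

```text
0.01346920779455152 [-0.07305221 -0.37684243  0.75375663]
beaker [([0.5236, 0.3607, -0.0], 0.95), ([0.5104, 0.5191, -0.0001], 0.86), ([0.3552, 0.3727, -0.0007], 0.6)]
rod_tip [([0.5004, 0.2769, 0.1532], 0.67)]
0.95 3474 238 307 72 145
0.95 5073 112 201 66 139
0.81 2236 230 295 0 44
[272.49376044 109.03675198] [267.87880232 111.73875408]
{'fx': 264.9402535144645, 'fy': 264.9402535144645, 'cx': 254.30445963636785, 'cy': 187.97626147202786, 'position': array([0.49994574, 0.35066759, 0.48839951]), 'orientation': array([ 1.26091959e-01,  9.92018357e-01, -2.82497288e-04, -5.62705490e-04])} 9.6
```

View pics/e_w.png

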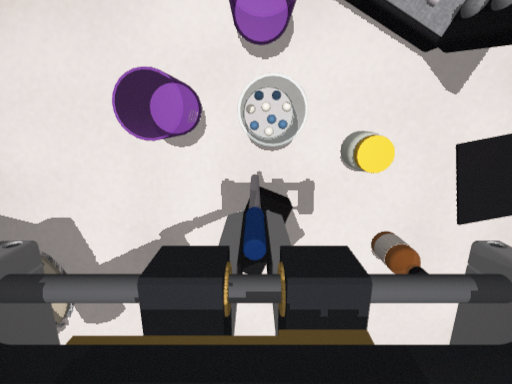

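View pics/e_s.png

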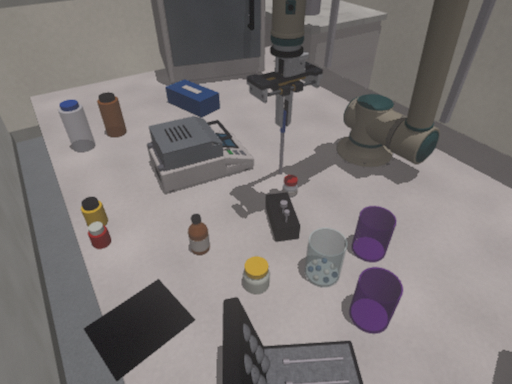

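```bash
python3 - <<'E'
from h import *
e=onz("wrist",277,110,.013)
c=np.array([.5235,.3635]); print(e,e[:2]-c)
e=e[:2]
r.move_l(np.array([*e,.335]),vel=.2)
r.move_l(np.array([*e,.23]),vel=.15)
g=r.move_l(np.array([*e,.192]),vel=.05,guard=4); print("guard",g,telemetry.current_ee_pos(),telemetry.current_wrist_force(),telemetry.current_t())
cv2.imwrite("pics/f_w.png",vision.snapshot("wrist")[:,:,::-1])
cv2.imwrite("pics/f_s.png",cv2.resize(vision.snapshot("scene")[130:310,250:430,::-1],None,fx=3.3,fy=3.3))
E
```

```text
[0.53922439 0.36671156 0.013     ] [0.01572439 0.00321156]
guard False [0.53944723 0.36682939 0.19226019] [-0.0991511  -0.03994723 -1.27485081] 11.9833
```

View pics/f_w.png

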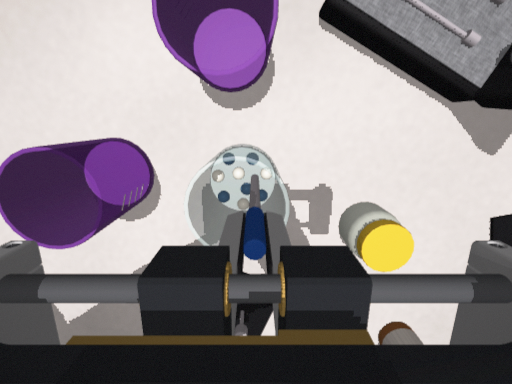

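View pics/f_s.png

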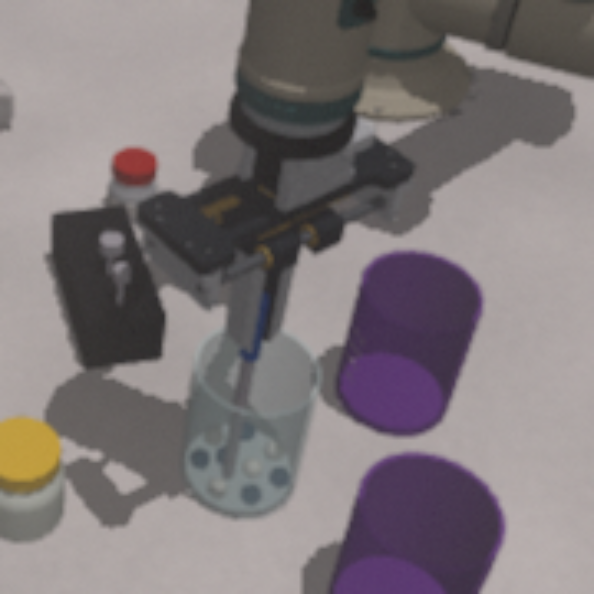

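```bash
python3 - <<'E'
from h import *
c=np.array([.5235,.3635]); t0=telemetry.current_t()
a0=np.arctan2(.0032,.0157); n=14; N=int(2.8*n); fm=0
f0=np.array(telemetry.current_wrist_force())
for k in range(1,N+1):
    a=a0+2*np.pi*k/n; rad=min(.027,.017+.0025*k)
    r.move_l(np.array([c[0]+rad*np.cos(a),c[1]+rad*np.sin(a),.191]),vel=.07)
    f=np.linalg.norm(np.array(telemetry.current_wrist_force())-f0)
    if f>fm: fm=f; print(k,round(f,2))
    if f>12: print("abort",k); break
    if k==n: cv2.imwrite("pics/g1_s.png",cv2.resize(vision.snapshot("scene")[130:310,250:430,::-1],None,fx=3.3,fy=3.3)); print(telemetry.current_t()-t0)
print(telemetry.current_ee_pos(),telemetry.current_t(),telemetry.current_opening())
cv2.imwrite("pics/g_w.png",vision.snapshot("wrist")[:,:,::-1])
print([(np.round(d["at"],4).tolist(),round(d["score"],2)) for d in models.mark_of("beaker","wrist")][:3])
cv2.imwrite("pics/g_s.png",cv2.resize(vision.snapshot("scene")[130:310,250:430,::-1],None,fx=3.3,fy=3.3))
print([(np.round(d["at"],4).tolist(),round(d["score"],2)) for d in models.mark_of("beaker","scene")][:3])
print([(np.round(d["at"],4).tolist(),round(d["score"],2)) for d in models.mark_of("rod_tip","scene")][:3])
E
```

```text
1 1.38
4 1.43
5 1.67
6 2.69
9 3.05
11 3.27
4.475
15 4.49
[0.53525966 0.33905416 0.19086494] 24.6833 0.013463472449220939
[([0.5264, 0.3701, -0.0027], 0.91), ([0.3586, 0.3728, 0.0009], 0.8), ([0.5078, 0.519, 0.0001], 0.56)]
[([0.525, 0.3735, 0.0016], 0.72), ([0.3618, 0.372, 0.0008], 0.6), ([0.5108, 0.5209, -0.0042], 0.57)]
[]
```

View pics/g_w.png

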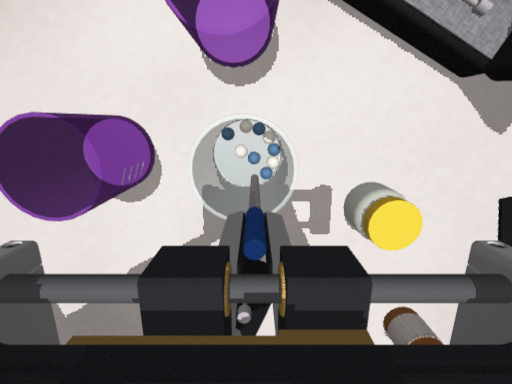

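View pics/g_s.png

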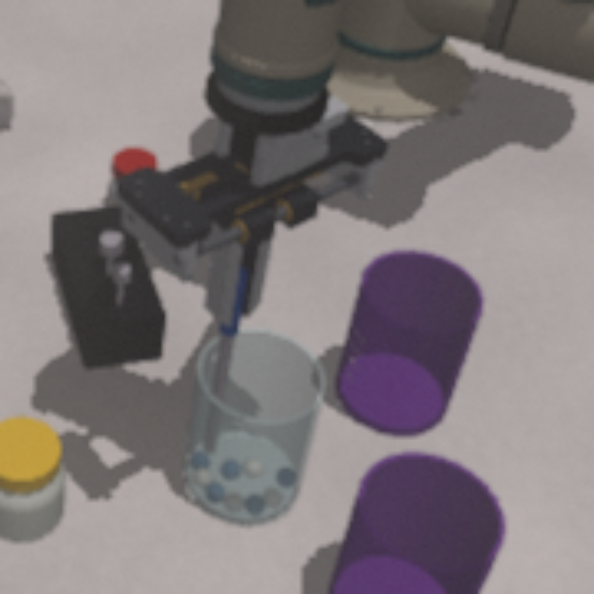

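View pics/g1_s.png

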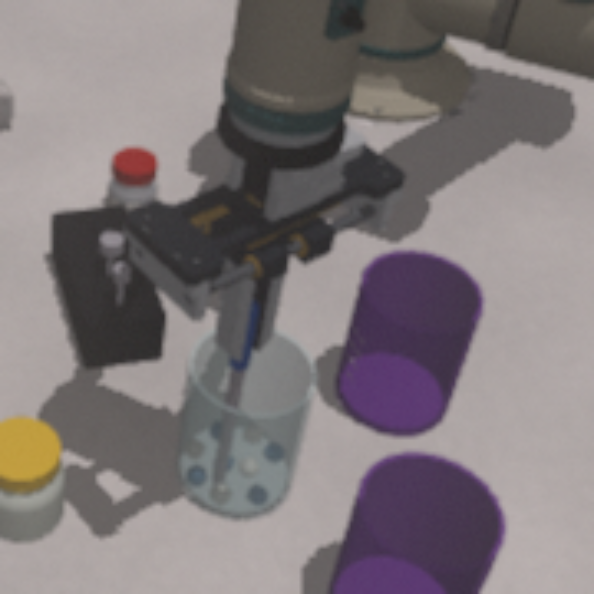

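```bash
python3 - <<'E'
from h import *
im=cv2.imread("pics/g_w.png")
p=telemetry.current_ee_pos()
print(proj("wrist",[p[0],p[1],.009]),proj("wrist",[p[0],p[1],.209]),proj("scene",[p[0],p[1],.009]),proj("scene",[p[0],p[1],.15]))
cv2.imwrite("pics/g_z.png",cv2.resize(im[100:260,170:330],None,fx=3.6,fy=3.6,interpolation=cv2.INTER_CUBIC))
s=vision.snapshot("scene")[:,:,::-1]; cv2.imwrite("pics/g_z2.png",cv2.resize(s[190:300,295:365],None,fx=5.4,fy=5.4,interpolation=cv2.INTER_CUBIC))
E
```

```text
[254.42243375 176.77020339] [254.43839123 250.62606945] [312.74652696 265.58817681] [318.76549306 228.81652654]
```

View pics/g_z.png

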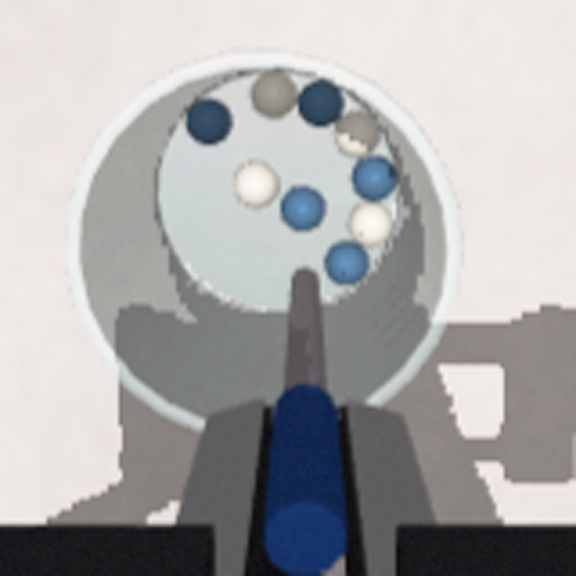

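View pics/g_z2.png

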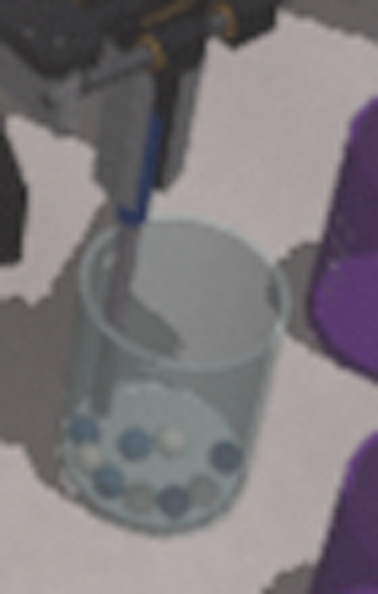

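```bash
python3 - <<'E'
from h import *
c=np.array([.5255,.3715]); p=np.array(telemetry.current_ee_pos())[:2]-c
a0=np.arctan2(p[1],p[0]); a1=np.pi/2+2*np.pi; N=20; f0=np.array(telemetry.current_wrist_force()); fm=0
for a in np.linspace(a0,a1,N+1)[1:]:
    r.move_l(np.array([c[0]+.026*np.cos(a),c[1]+.026*np.sin(a),.191]),vel=.08)
    f=np.linalg.norm(np.array(telemetry.current_wrist_force())-f0); fm=max(f,fm)
    if f>12: print("abort");break
print(fm,telemetry.current_t())
cv2.imwrite("pics/h_w.png",vision.snapshot("wrist")[:,:,::-1])
print([(np.round(d["at"],4).tolist(),round(d["score"],2)) for d in models.mark_of("beaker","wrist")][:3])
vision.snapshot("scene")
print([(np.round(d["at"],4).tolist(),round(d["score"],2)) for d in models.mark_of("beaker","scene")][:3],telemetry.current_ee_pos())
E
```

```text
3.37203258558 31.025
[([0.5234, 0.3761, -0.0001], 0.82), ([0.355, 0.3722, -0.0002], 0.71), ([0.5122, 0.5185, -0.0007], 0.57)]
[([0.5202, 0.3791, 0.0012], 0.97), ([0.3585, 0.3759, -0.001], 0.84), ([0.4831, -0.2462, 0.1333], 0.25)] [0.52594281 0.39749503 0.19116407]
```

View pics/h_w.png

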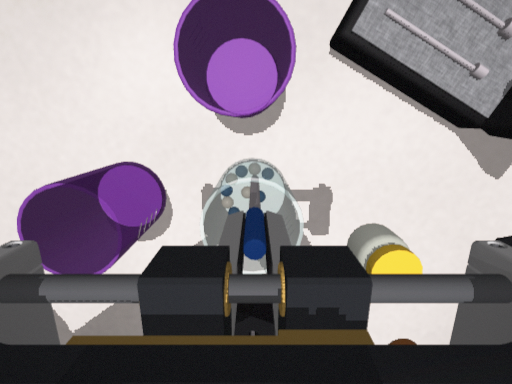

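```bash
python3 - <<'E'
from h import *
foot=np.array([.526,.3975,.0105]); L=.182
def pose(th,f):
    Rl=Rn.from_euler('x',np.radians(th)).as_matrix()@down(0.); return f-L*Rl[:,2], quat(Rl)
for th in (8,16,24):
    P,q=pose(th,foot); r.move_l(P,rot=q,vel=.08)
print(telemetry.current_wrist_force(),telemetry.current_t())
P,q=pose(24,foot-[0,0,.005]); print("g",r.move_l(P,rot=q,vel=.03,guard=2),telemetry.current_ee_pos(),P)
gripper_to(.04)
cv2.imwrite("pics/i_s.png",cv2.resize(vision.snapshot("scene")[130:310,250:430,::-1],None,fx=3.3,fy=3.3))
print(telemetry.current_t(),telemetry.current_wrist_force())
E
```

```text
[-0.45207779 -0.34698794 -0.96571498] 32.625
g False [0.52582765 0.32438722 0.1718132 ] [0.526      0.32347393 0.17176527]
33.6 [-0.47748326 -0.72626527 -0.39679607]
```

View pics/i_s.png

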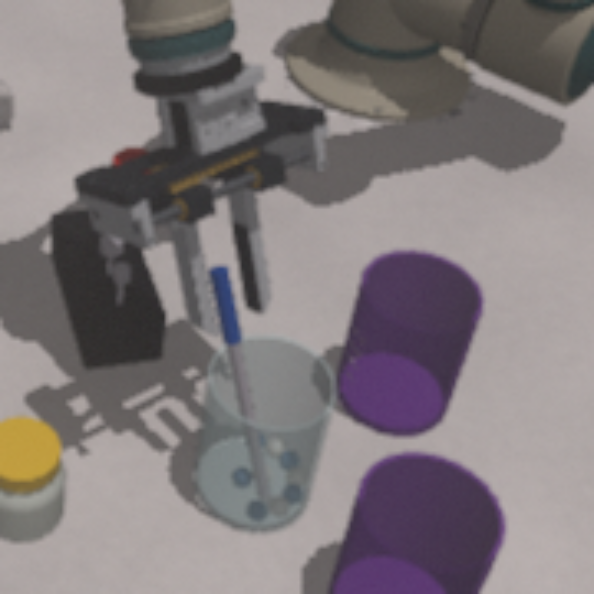

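```bash
python3 - <<'E'
from h import *
Rl=Rn.from_quat(np.roll(telemetry.current_tool_rot(),-1)).as_matrix()
p=np.array(telemetry.current_ee_pos()); r.move_l(p-.11*Rl[:,2],vel=.18)
q=quat(down(np.radians(-6.1)))
r.move_to(np.array([.485,-.241,.29]),q); print(telemetry.current_t())
gripper_to(.034,40)
cc=cal("wrist");cv2.imwrite("pics/j_w.png",vision.snapshot("wrist")[:,:,::-1])
print([(np.round(d["at"],4).tolist(),round(d["score"],2)) for d in models.mark_of("hood_bar","wrist")][:3])
print(proj("wrist",[.485,-.2415,.131],cc),proj("wrist",[.4914,-.1818,.131],cc),proj("wrist",[.4786,-.3012,.131],cc))
cv2.imwrite("pics/j_s.png",vision.snapshot("scene")[:,:,::-1]); print(telemetry.current_t(),telemetry.current_ee_pos())
E
```

```text
36.2583
[([0.4836, -0.2427, 0.1303], 0.96)]
[254.32355288 181.43127762] [254.36595299 130.75366065] [254.28492761 227.59711659]
36.75 [ 0.48505949 -0.240878    0.28998064]
```

View pics/j_w.png

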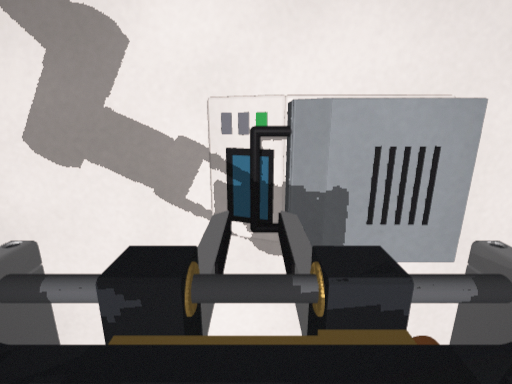

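View pics/j_s.png

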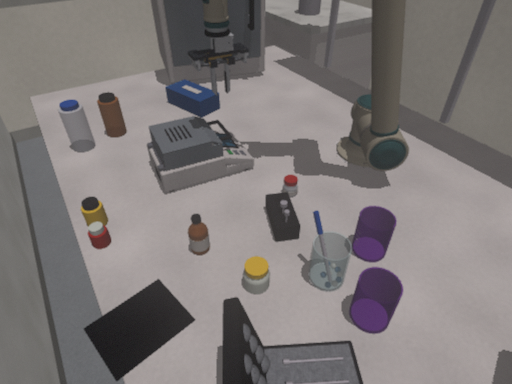

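```bash
python3 - <<'E'
from h import *
g=r.move_l(np.array([.4845,-.2415,.137]),vel=.12,guard=8); print("g",g,telemetry.current_ee_pos())
f0=np.array(telemetry.current_wrist_force())
gripper_to(.003,45); print(telemetry.current_opening(),np.array(telemetry.current_wrist_force())-f0,telemetry.current_t())
p=np.array(telemetry.current_ee_pos()); y=np.radians(-6.1); xa=np.array([np.cos(y),np.sin(y),0])
H=p+.242*xa-np.array([0,0,.045]); q=quat(down(y))
def P(phi): return H-(.242*np.cos(phi)-.045*np.sin(phi))*xa+np.array([0,0,.242*np.sin(phi)+.045*np.cos(phi)])
print([inverse_kinematics(P(a),q) is not None for a in np.linspace(0,.873,4)])
np.save("arc.npy",np.r_[p,H])
for d in range(5,51,5):
    r.move_l(P(np.radians(d)),rot=q,vel=.07)
    f=np.array(telemetry.current_wrist_force())-f0
    if d in(5,10,25,50): print(d,np.round(f,1),telemetry.current_opening())
    if np.linalg.norm(f)>35: print("abort",d,f);break
print(telemetry.current_t(),telemetry.current_ee_pos())
cv2.imwrite("pics/k_s.png",vision.snapshot("scene")[:,:,::-1])
for t in("hood_bar","hood_hinge"):print([(np.round(d["at"],4).tolist(),round(d["score"],2)) for d in models.mark_of(t,"scene")][:3])
cv2.imwrite("pics/k_t.png",vision.snapshot("top")[:,:,::-1])
for t in("hood_bar","hood_hinge"):print([(np.round(d["at"],4).tolist(),round(d["score"],2)) for d in models.mark_of(t,"top")][:3])
E
```

```text
g False [ 0.48497589 -0.24179939  0.13769499]
0.010574042218130762 [1.33767613 1.03106648 1.23024476] 38.675
[True, True, True, True]
5 [ 2.6 -0.9 -4.5] 0.010307882933923252
10 [ 0.7 -0.5 -4. ] 0.010857630885274736
25 [-7.  -0.6  0.1] 0.01058329404428703
50 [-9.2 -0.2  7.8] 0.01074409824252677
43.2667 [ 0.60446617 -0.25471041  0.30972409]
[([0.6013, -0.2548, 0.2963], 0.65)]
[([0.7575, 0.1105, 0.0007], 0.57)]
[([0.6049, -0.2507, 0.3013], 0.61), ([0.5783, -0.2508, 0.0], 0.29)]
[]
```

View pics/k_s.png

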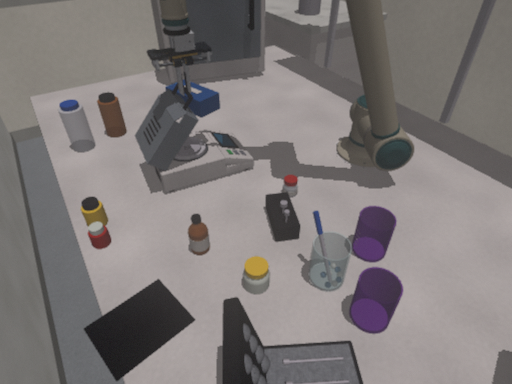

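View pics/k_t.png

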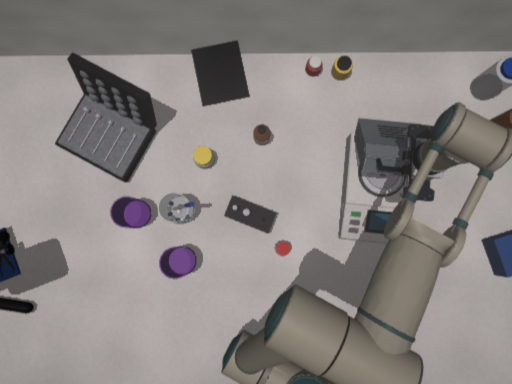

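```bash
python3 - <<'E'
from h import *
A=[]
cc=cal("wrist");cv2.imwrite("pics/l_w.png",vision.snapshot("wrist")[:,:,::-1])
p=np.array(telemetry.current_ee_pos());print(proj("wrist",p+[0,0,-.006],cc))
print([(np.round(d["at"],4).tolist(),round(d["score"],2)) for d in models.mark_of("hood_bar","wrist")][:2])
for n in("scene","top","scene","top"):
    im=vision.snapshot(n); L=[d["at"] for d in models.mark_of("hood_bar",n) if d["at"][2]>.2]
    if L: print(n,np.round(L[0],4)); A.append(L[0])
    r.hold(.3)
im=vision.snapshot("scene");cv2.imwrite("pics/l_s.png",cv2.resize(im[60:200,110:290,::-1],None,fx=4,fy=4,interpolation=cv2.INTER_CUBIC))
cv2.imwrite("pics/l_b.png",cv2.resize(im[200:300,290:390,::-1],None,fx=5,fy=5,interpolation=cv2.INTER_CUBIC))
a,R,o=cal("scene")
H=np.load("arc.npy")[3:];y=np.radians(-6.1); xa=np.array([np.cos(y),np.sin(y),0])
m=np.mean(A,0); print(m,"ang",np.degrees(np.arctan2(m[2]-.086,(H-m)@xa))-10.53)
print(telemetry.current_ee_pos(),telemetry.current_wrist_force(),telemetry.current_t(),telemetry.current_dq())
# predicted hood corner pixels for 48,50,52 deg in scene (left/right rear lower, front bottom corners)
ya=np.array([-np.sin(y),np.cos(y),0]); H0=np.array([*H[:2],.086])
for ph in (47,50,53):
    c,s=np.cos(np.radians(ph)),np.sin(np.radians(ph))
    f=lambda fr,up,l: proj("scene",H0-(fr*c-up*s)*xa+np.array([0,0,fr*s+up*c])+l*ya)
    print(ph,"frontbottom L",f(.2,0,.095),"rear top L",f(0,.07,.095),"bar",f(.242,.045,0),"bar L",f(.242,.045,.06))
E
```

```text
[254.30794734 233.06526223]
[([0.602, -0.2561, 0.2993], 0.88)]
scene [ 0.6012 -0.2549  0.3006]
top [ 0.605  -0.2542  0.3002]
scene [ 0.6008 -0.2554  0.3003]
top [ 0.6086 -0.2526  0.3003]
[ 0.6039   -0.254275  0.30035 ] ang 49.659053808268396
[ 0.60422729 -0.25468403  0.30961043] [-7.7554376  -0.37653409  7.49272267] 45.3167 [ 0.00079732  0.00011855  0.00023673 -0.00263767  0.00080808  0.00038229]
47 frontbottom L [201.2190477  120.58942918] rear top L [146.95038201 162.16991157] bar [187.90279883  90.32726157] bar L [194.00208689  97.80077434]
50 frontbottom L [198.57202003 119.11791392] rear top L [146.34362828 163.09630852] bar [184.25434472  88.97504537] bar L [190.2596357   96.45289306]
53 frontbottom L [195.79518516 117.77535802] rear top L [145.79345241 164.04136611] bar [180.47575083  87.8028934 ] bar L [186.37910599  95.29020536]
```

View pics/l_s.png

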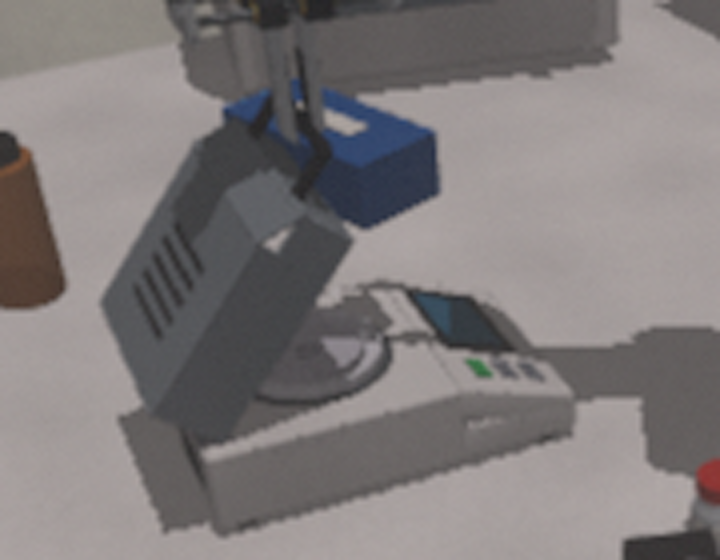

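View pics/l_w.png

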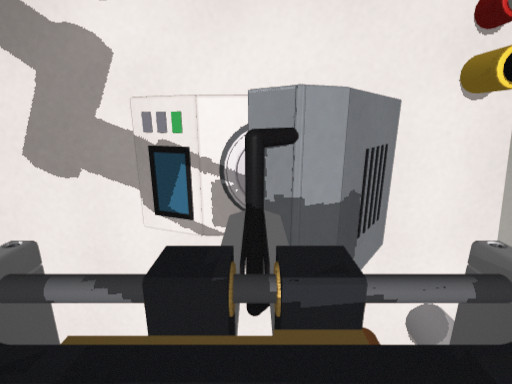

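View pics/l_b.png

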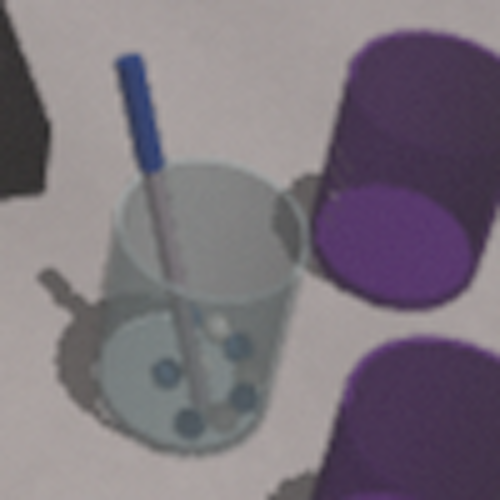

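```bash
python3 - <<'E'
from h import *
print(telemetry.current_ee_pos(),telemetry.current_opening(),telemetry.current_t()); print(r.sign_off())
E
```

```text
[ 0.60422729 -0.25468403  0.30961043] 0.011096722940929274 45.3167
the job is handed in; nothing more can be done
None
```

The job is done and handed in at 45.3 s of the 69 s allowed, with the gripper still holding the hood open at about 50°.

**Stirring:** I took the blue-sleeved rod from the rack and stirred the beads near the beaker floor for about four turns at roughly 26 mm radius. The stirring force stayed below 5 N. The beaker slid about 15 mm during this, so I re-centred after the first 2.8 turns. I then tilted the rod and let go; in the last picture it leans on the rim of the clear beaker. All nine beads were counted inside after the first 2.8 turns. The last picture shows none outside, but it doesn't show all nine clearly.

**Hood:** I gripped the handle bar and raised the hood along its arc.
- **Angle:** The final checks agree closely. The hood's front corner in the scene picture matches 50.0°, and the bar's measured position gives 49.7°. The arm's own position had given 50.2° right after the lift.
- **Steadiness:** The arm stood still, with about 11 N still on the wrist.
- **Disagreement:** The bar sits about 3 mm lower between the fingers than planned, so it probably slipped slightly during the lift. It was not moving at the end.

I did not touch the jar, the bottle, the small pot or the purple beakers.

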